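# Light the tag's circuit board and hold the microscope over it

### The job

To inspect the round circuit board in the vise, first snap the yellow pen torch into the orange-jawed clip: lens towards the board, black grip band midway between the forks, pushed down past the rollers onto the bottom of both forks, jaw closed over it, and let go. Then lift the white microscope from its dock, carry it over the things on the desk and finish holding it still in the gripper, upright, centred over the board, lens about 10 mm above it; do not put it down or let go. Nothing may touch the board, and the bottle, screwdriver rack, tag case and tag lid stay as they are.

Things in the scene. Friction and masses are not known exactly. Their poses are not given: they have to be found in the camera images.
- station: Fixed grey base plate 240 x 95 x 8 mm. Origin: centre of its underside, on the desk; x runs from the torch clip to the board, z up. At its +x end the vise: two blue blocks 40 mm long in x, y +-14 to +-29 mm, 40 mm high, with steel strips 4 mm higher than the board. At its -x end the torch clip: two aluminium forks 10 mm thick with a sprung orange jaw (see seat, jaw).
- seat (a point): Where the torch's middle lies when seated: station x -55 mm, y 0, 48 mm above the desk; axes as the station's. Forks at x +-36 mm from here, 62 mm free between them. Slot 17 mm wide, floor 7 mm below here; -y wall flares out to 20 mm above; +y side only a lip, to 2 mm below. Jaw shaft, 5 mm thick, crosses between the forks at y +13, z -28 mm: keep fingertips less than 24 mm below here.
- jaw (a joint): Sprung orange jaw, rad: 0 closed at its stop, to 0.6 open. Hinged on the shaft (along x), swings out to +y. One arm per fork, each with a free white roller, 8 mm diameter, centre at y +6.5, z +10 mm from seat when closed. The torch pushed straight down at y 0 drives the rollers aside (about 0.1 rad); they snap back over it. Push: about 5 to 12 N in all.
- board: Round green circuit board, 30 mm diameter, 1.6 mm thick, clamped level in the vise, fixed; small parts on it up to 1 mm high. Origin: centre of its upper surface, 40 mm above the desk, on station x = +65 mm, y = 0; z up. The lens end of the seated torch is 50 mm from this point.
- rest: Grey pen rest, fixed: base plate 130 x 40 mm, 5 mm thick, two notched blocks 14 mm long at x = +-45 mm (76 mm clear between them), block tops 30 mm above the desk. Origin: centre of its underside; x along the torch that lies in it.
- torch: Yellow pen torch, round, 14 mm diameter, 140 mm long, 45 g. Lies level in the rest at the start with its axis 28 mm above the desk, middle over the middle of the rest (within 4 mm). Origin: on its axis at mid-length, the middle of its 34 mm long black grip band; x along the axis towards its steel lens end.
- torch_lens (a point): Centre of the torch's glowing lens, 70 mm from its middle along its +x.
- dock: White round charging dock of the microscope, fixed: 76 mm diameter at the foot, 22 mm high, with an upright socket of 29 mm diameter whose floor is 6 mm above the desk. Origin: centre of its underside, on the desk.
- scope: White pocket microscope with two blue bands, upright in the dock at the start, about 100 g, 120 mm long: snout 24 mm diameter for the lowest 30 mm, widening to a 34 mm diameter barrel from 42 mm to 118 mm. Origin: centre of the lens face at its lower end (6 mm above the desk while docked); z along the barrel, up.
- rack: Bystander: dark wooden screwdriver rack, block 180 x 50 x 35 mm with six upright coloured drivers, tops 124 mm above the desk. Stands between the dock side and the station. Origin: centre of its underside, x along its length.
- bottle: Bystander: closed amber bottle with black cap, 44 mm diameter, 110 mm high. Origin: centre of its underside.
- case: Bystander: teal silicone tag case, a ring of 46 mm diameter, 12 mm high, with a small loop at its +x edge. Origin: centre of its underside.
- lid: Bystander: white round tag lid with a brass and silver sounder disc, 38 mm diameter, 6 mm high. Origin: centre of its underside.
Mind the look-alikes: they are no part of the job. Of the things like the torch, leave any that is purple or turquoise; of the rest the larger one is meant.

How it is judged:
By the outcome, as a careful person would: the job done as asked, in the order asked, and still so for the second after the job is handed in, while the arm keeps its last pose, push and grip.
It also fails if it takes over 61 s, if anything falls off the work surface, if the arm or the gripper's body presses on something with over 40 N, if the wrist force passes 120 N, or if a joint passes its speed limit or range.

### The arm

A 6-joint arm with a two-finger parallel gripper is mounted at the origin on the work surface. World frame = base frame: x ahead of the robot, y to its left, z up, the work surface at z = 0. Lengths are in mm, angles in rad, forces in N, time in s.
With the tool pointing down it reaches from about 350 to 975 mm from the base axis. Payload 7.1 kg.
Tool frame: the origin (TCP) lies midway between the tips of the shut fingers; the grasp point (between the pads) lies 19 mm behind it; z points along the fingers, y is the line along which they close (so a half turn about z gives the same grasp; the last joint's range is limited). The gripper opens to 88 mm and grips with 3 to 60 N. Pads are 20 mm wide; open, the fingers measure 115 mm over their backs; the gripper's body (75 mm by 178 mm) begins 61 mm behind the grasp point.
Start: joints at [1.171, 0.423, 1.63, -0, 1.089, -0.019], TCP at [232.257, 580.225, 222.675] pointing down, gripper open.
Joint ranges: [-3, 3], [-0.9, 2.11], [0.09, 2.58], [-1.31, 4.45], [0.11, 2.69], [-2.54, 2.54]. Speed limits (rad/s): [2.39, 2.39, 3.01, 3.14, 3.14, 3.14].

### API

Orientations are given as a rotation vector (axis times angle).
In Python, from workcell import ctrl gives the robot as it stands. The module is installed in compiled form; this text tells all that it offers.
- The arm moves only by the tool apply_moves, never from a script. Its argument "targets" is a list of rows, each a list of 3 entries, a list of its own where there are three numbers: the opening, from -1 (shut) to 1 (fully open), then the shift along the tool's x, y, z normalised to -1 to 1, where 1 is 5 cm, then the turn, a rotation vector about the tool's x, y, z normalised to -1 to 1, where 1 is 90 degrees. In form: [[jaw, [x, y, z], [wx, wy, wz]], ...]. A call has 1 to 8 rows; each row shifts and turns the commanded pose from where the row before left it, along the tool's axes as they then stand; what a row does not reach is not made up. A row lasts 1/8 s, in which the tool goes at most 62.5 mm and 10.7 degrees, less where a joint would pass 70% of its speed; a pose out of reach is approached as far as the arm can. A call with a number of a shift or a turn outside -1 to 1 is refused whole. A call with a gripper value outside its range is refused whole. The fingers move at their own pace and stop on an object; the grip force is fixed at half the most. Time passes only in rows, so rows that do not move let the fingers close. It gives the time, the measured TCP pose, the force, the opening and the grip force at its end, in the units of the state.
- ctrl.get_obs(): the state, without advancing time (a new reading comes with each control period).
- ctrl.get_image(name): name is "scene" or "top" or "wrist"; returns a dict with "pixels" (420x560x3 uint8, blue, green, red), "camera_matrix" (3x3 intrinsics, pixels), "view" (4x4, takes a point from world to camera coordinates); the wrist camera has in their place "hand_eye" (4x4, takes a point from camera to tool coordinates, whose origin is the TCP and whose axes are the flange's). Camera axes: x right, y down, z forward; pixel columns grow to the right and rows downward; lengths in mm; the calibration is good to about 2 mm. The wrist camera is an equidistant fisheye: a pixel r from the principal point sees the ray r / f radians off the axis. A picture is of the moment at which its call begins: read the wrist's pose just before it. There is no depth.
- ctrl.close_job(): hands the job in; it is judged then, once.
Trained networks look in the newest picture that a camera, given by its name, has taken for a name from the list of things; names that differ only in an ending like _2 or _b are one class to them, and where a whole thing is asked for, a point or a joint stands for the part that bears it (a point fixed in the world has none). Each returns a list of dicts, best first, with "score" (0 to 1); they miss things now and then, are a little off and sometimes report something else, mostly with a low value. They report only what shows in the picture. A call takes as long as a camera call. They do not tell look-alikes from the thing itself.
- ctrl.masks_of(label, camera): "region" (420x560 bool, what is visible of it) and "bbox" ([left, top, right, bottom] in pixels, round what is visible of it).
- ctrl.pinpoint(label, camera): "xy" ([column, row] in pixels: a listed point, or the origin of a listed thing).
The state is a dict: "t": time; "qpos": joint angles; "qvel": joint speeds; "joint_torque": joint torques, N m; "ee_pos": TCP position; "orientation": TCP orientation; "ft_force": force on the tool from outside, world axes, zero at the start; "moment": the same for the moment, N m; "width": finger opening in mm; "grasp_force": force on a finger pad.
Only numpy, scipy, OpenCV 4.12 (cv2) and the standard library are available. Lean on these libraries where they do the work, as an engineer would, in place of code of your own. Each camera call takes 0.05 s, during which the arm holds its last target. There are 200 camera calls.

## Working session

There is one attempt and no reset: what is moved stays moved. The work goes in short steps, Python scripts to look and compute and a tool call to move; the robot and the scene stay as the last step left them, time stands still between calls to the robot, and variables do not carry over. Pictures are saved under pics/ and viewed, at most 10 in all, crops included, and the job is handed in when it is done.

Besides the shell and the picture viewer there is one more tool, called after "Emit:" by a JSON object that holds its "fn" and its "kwargs". apply_moves: Moves the arm, as the interface text tells. Scaled input: -1 to 1 covers 5 cm each way for a shift and 90 degrees each way for a turn. Its arguments: {"type":"object","properties":{"targets":{"type":"array"}},"required":["targets"]}

```bash
mkdir -p pics; cat > h.py <<'E'
import numpy as np, cv2
from scipy.spatial.transform import Rotation as R
from workcell import ctrl
def cam(n):
    o=ctrl.get_obs() if n=="wrist" else None
    im=ctrl.get_image(n)
    K=np.array(im["camera_matrix"])
    if n=="wrist":
        T=np.eye(4);T[:3,:3]=R.from_rotvec(o["orientation"]).as_matrix();T[:3,3]=o["ee_pos"]
        V=np.linalg.inv(T@np.array(im["hand_eye"]))
    else: V=np.array(im["view"])
    return dict(n=n,px=np.array(im["pixels"]),K=K,V=V)
def ray(c,uv):
    K=c["K"];x=(uv[0]-K[0,2])/K[0,0];y=(uv[1]-K[1,2])/K[1,1]
    if c["n"]=="wrist":
        r=np.hypot(x,y);s=np.sin(r)/r if r>1e-9 else 1;d=np.array([x*s,y*s,np.cos(r)])
    else: d=np.array([x,y,1.])
    M=np.linalg.inv(c["V"]);d=M[:3,:3]@d
    return M[:3,3],d/np.linalg.norm(d)
def atz(c,uv,z):
    o,d=ray(c,uv);return o+d*(z-o[2])/d[2]
def tri(obs):
    A=np.zeros((3,3));b=np.zeros(3)
    for c,uv in obs:
        o,d=ray(c,uv);P=np.eye(3)-np.outer(d,d);A+=P;b+=P@o
    p=np.linalg.solve(A,b)
    res=[np.linalg.norm((np.eye(3)-np.outer(d,d))@(p-o)) for o,d in (ray(*x) for x in obs)]
    return p,np.round(res,1)
def proj(c,p):
    q=c["V"][:3,:3]@np.asarray(p,float)+c["V"][:3,3]
    if c["n"]=="wrist":
        r=np.hypot(q[0],q[1]);t=np.arctan2(r,q[2]);q=np.array([q[0]/r*t,q[1]/r*t,1])
    else:q=q/q[2]
    return (c["K"]@q)[:2]
E
python3 - <<'E'
from h import *
np.set_printoptions(precision=1,suppress=True)
cs={}
for n in("scene","top","wrist"):
    c=cam(n);cs[n]=c;cv2.imwrite(f"pics/{n}0.png",c["px"])
    print(n,c["K"].diagonal(),"pos",np.linalg.inv(c["V"])[:3,3])
    for l in("torch","torch_lens","seat","board","rest","station","dock","scope","rack","bottle","case","lid"):
        r=ctrl.pinpoint(l,n)
        print(l,[(np.round(x["xy"]).tolist(),round(x["score"],2)) for x in r[:3]],[atz(c,x["xy"],{"torch":28,"torch_lens":28,"seat":48,"board":40,"scope":6}.get(l,0))[:2].round() for x in r[:3]])
cv2.imwrite("pics/a.png",np.vstack([cs["scene"]["px"],cs["top"]["px"]])[:, :])
E
```

```text
scene [452. 452.   1.] pos [1066.4 -304.2  903.6]
torch [([168.0, 262.0], 0.76), ([128.0, 305.0], 0.76), ([110.0, 254.0], 0.68)] [array([ 535., -341.]), array([ 603., -441.]), array([ 467., -454.])]
torch_lens [([176.0, 283.0], 0.86), ([144.0, 284.0], 0.7), ([98.0, 239.0], 0.63)] [array([ 591., -336.]), array([ 569., -401.]), array([ 419., -473.])]
seat [([405.0, 155.0], 0.85), ([414.0, 180.0], 0.49)] [array([469., 295.]), array([548., 271.])]
board [([170.0, 264.0], 0.65), ([434.0, 186.0], 0.54)] [array([ 548., -337.]), array([578., 312.])]
rest [([171.0, 267.0], 0.76)] [array([ 532., -339.])]
station [] []
dock [([227.0, 219.0], 0.78), ([318.0, 227.0], 0.65)] [array([ 456., -181.]), array([557.,  13.])]
scope [([228.0, 221.0], 0.86)] [array([ 467., -182.])]
rack [([323.0, 230.0], 0.68)] [array([571.,  19.])]
bottle [([291.0, 180.0], 0.58)] [array([402.,   9.])]
case [] []
lid [([216.0, 316.0], 0.64)] [array([ 680., -278.])]
top [428.8 428.8   1. ] pos [ 308.7  -80.8 1215.8]
torch [([382.0, 210.0], 0.57), ([421.0, 244.0], 0.51), ([411.0, 194.0], 0.45)] [array([ 539., -347.]), array(
[... 358 characters left out ...]
], 0.63), ([383.0, 210.0], 0.48)] [array([520., 297.]), array([ 677., -152.]), array([ 543., -354.])]
dock [] []
scope [([326.0, 239.0], 0.7)] [array([ 460., -189.])]
rack [([254.0, 199.0], 0.8)] [array([574.,  18.])]
bottle [] []
case [([314.0, 163.0], 0.67)] [array([ 684., -158.])]
lid [([355.0, 163.0], 0.43)] [array([ 684., -278.])]
wrist [325.2 325.2   1. ] pos [160.2 609.5 383.8]
torch [] []
torch_lens [] []
seat [] []
board [([196.0, 392.0], 0.63)] [array([480., 334.])]
rest [] []
station [([192.0, 392.0], 0.74), ([173.0, 388.0], 0.57)] [array([516., 296.]), array([500., 264.])]
dock [] []
scope [([193.0, 392.0], 0.66)] [array([511., 302.])]
rack [] []
bottle [] []
case [] []
lid [] []
```

View pics/scene0.png

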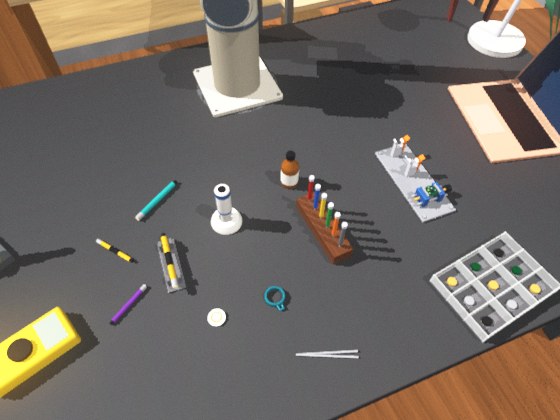

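View pics/top0.png

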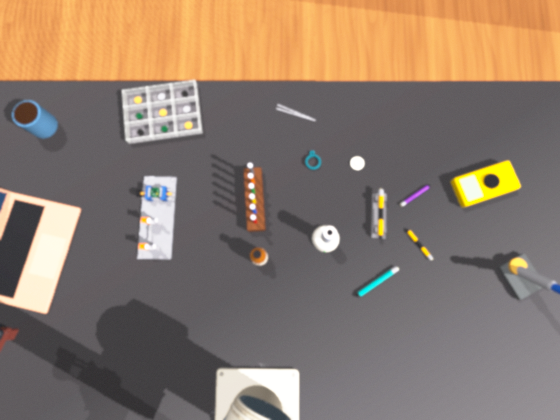

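The scene view shows the yellow torch in the grey rest at (168,262). A smaller yellow torch lies on the desk at (115,250), with a purple one at (130,303) and a turquoise one at (157,200). The larger yellow one in the rest fits the description. The station is at (415,180), the docked scope at (227,205). I'll confirm this in one enlarged crop and triangulate.

```bash
python3 - <<'E'
from h import *
np.set_printoptions(precision=1,suppress=True)
s=cv2.imread("pics/scene0.png");t=cv2.imread("pics/top0.png")
a=cv2.resize(s[215:325,85:218],(532,440),interpolation=cv2.INTER_CUBIC)
a=cv2.resize(s[220:310,100:220],(400,300),interpolation=cv2.INTER_CUBIC)
b=cv2.resize(s[130:220,370:490-30+0],(400,400),interpolation=cv2.INTER_CUBIC)[:300] if 0 else cv2.resize(s[130:220,365:485],(400,300),interpolation=cv2.INTER_CUBIC)
c=cv2.resize(t[170:260,325:445],(400,300),interpolation=cv2.INTER_CUBIC)
d=cv2.resize(t[170:260,100:220],(400,300),interpolation=cv2.INTER_CUBIC)
cv2.imwrite("pics/crop1.png",np.vstack([np.hstack([a,b]),np.hstack([c,d])]))
o=ctrl.get_obs();print(R.from_rotvec(o["orientation"]).as_matrix(),o["ee_pos"],o["width"],o["ft_force"])
S=cam("scene");T=cam("top")
print(np.array(ctrl.get_image("wrist")["hand_eye"]))
for n,u,v in(("torch",(168,262),(382,210)),("lens",(176,283),(379,189)),("board",(434,186),(155,193)),("scope",(228,221),(326,239)),("rest",(171,267),(379,214))):print(n,*tri([(S,u),(T,v)]))
E
```

```text
[[-0.9  0.4 -0. ]
 [ 0.4  0.9 -0. ]
 [ 0.  -0.  -1. ]] [232.2 580.2 222.7] 87.61729319665447 [ 0.7  0.4 -0.1]
[[   0.    -1.    -0.3   77.8]
 [   1.     0.     0.     0.3]
 [  -0.    -0.3    1.  -161.1]
 [   0.     0.     0.     1. ]]
torch [ 538.3 -342.1   34.1] [2.2 2.2]
lens [ 597.  -336.6   39.2] [0.3 0.3]
board [582.5 297.1  52.7] [6.7 6.7]
scope [ 460.9 -185.3    0.2] [5. 5.]
rest [ 533.  -340.4    0.9] [2.3 2.3]
```

View pics/crop1.png

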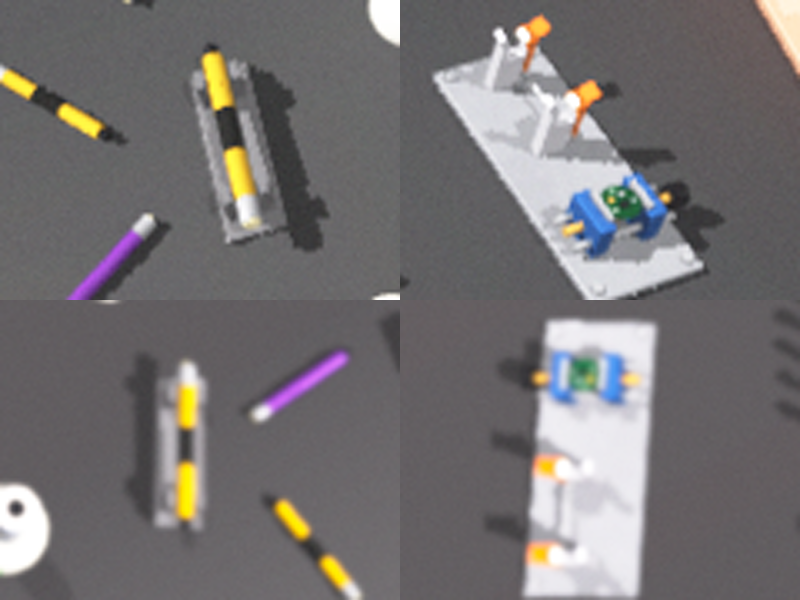

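```bash
cat >> h.py <<'E'
def down(yaw): # tool x = -(cos,sin), y = (-sin,cos), z down ; yaw 0 -> fingers close along world y
    c,s=np.cos(yaw),np.sin(yaw);return np.array([[-c,-s,0],[-s,c,0],[0,0,-1.]])
def plan(p,Rt,n,jaw,p0=None,R0=None):
    o=ctrl.get_obs()
    p0=np.array(o["ee_pos"]) if p0 is None else np.array(p0);R0=R.from_rotvec(o["orientation"]).as_matrix() if R0 is None else R0
    rv=R.from_matrix(R0.T@Rt).as_rotvec();rows=[]
    q,Rq=p0.copy(),R0.copy()
    for i in range(n):
        tp=p0+(np.array(p)-p0)*(i+1)/n
        sh=np.round(Rq.T@(tp-q)/50,3);tu=np.round(rv/n/(np.pi/2),3)
        rows.append([jaw,sh.tolist(),tu.tolist()]);q=q+Rq@sh*50;Rq=Rq@R.from_rotvec(tu*np.pi/2).as_matrix()
    print(np.round(q,1));
    for i in range(0,n,8):print(str(rows[i:i+8]).replace(" ",""))
    return q,Rq
E
python3 - <<'E'
from h import *
plan([530,297,270],down(0),11,1)
E
```

```text
[530. 297. 270.]
[[1,[-0.694,-0.277,-0.086],[-0.0,0.0,-0.022]],[1,[-0.684,-0.301,-0.086],[-0.0,0.0,-0.022]],[1,[-0.673,-0.324,-0.086],[-0.0,0.0,-0.022]],[1,[-0.662,-0.347,-0.086],[-0.0,0.0,-0.022]],[1,[-0.649,-0.37,-0.086],[-0.0,0.0,-0.022]],[1,[-0.636,-0.392,-0.086],[-0.0,0.0,-0.022]],[1,[-0.622,-0.413,-0.086],[-0.0,0.0,-0.022]],[1,[-0.607,-0.435,-0.086],[-0.0,0.0,-0.022]]]
[[1,[-0.592,-0.456,-0.086],[-0.0,0.0,-0.022]],[1,[-0.576,-0.476,-0.086],[-0.0,0.0,-0.022]],[1,[-0.559,-0.496,-0.086],[-0.0,0.0,-0.022]]]
```

Emit:
{"fn": "apply_moves", "kwargs": {"targets": [[1, [-0.69, -0.28, -0.09], [0, 0, -0.022]], [1, [-0.68, -0.3, -0.09], [0, 0, -0.022]], [1, [-0.67, -0.32, -0.09], [0, 0, -0.022]], [1, [-0.66, -0.35, -0.09], [0, 0, -0.022]], [1, [-0.65, -0.37, -0.09], [0, 0, -0.022]], [1, [-0.64, -0.39, -0.09], [0, 0, -0.022]], [1, [-0.62, -0.41, -0.09], [0, 0, -0.022]], [1, [-0.61, -0.43, -0.09], [0, 0, -0.022]]]}}

```text
t: 3.1
ee_pos: [449.4, 374.0, 259.0]
orientation: [0.162, 3.137, 0.0]
ft_force: [-0.1, -0.7, 0.3]
width: 87.9
grasp_force: 0.0
```

Emit:
{"fn": "apply_moves", "kwargs": {"targets": [[1, [-0.59, -0.46, -0.09], [0, 0, -0.022]], [1, [-0.58, -0.48, -0.09], [0, 0, -0.022]], [1, [-0.56, -0.5, -0.09], [0, 0, -0.022]], [1, [0, 0, 0], [0, 0, 0]]]}}

```text
t: 3.6
ee_pos: [531.5, 295.5, 272.5]
orientation: [0.006, 3.141, 0.0]
ft_force: [0.1, 0.5, -1.1]
width: 87.8
grasp_force: 0.0
```

```bash
cat > look.py <<'E'
from h import *
import sys,pickle
np.set_printoptions(precision=1,suppress=True)
tag=sys.argv[1];labs=sys.argv[2].split(",")
c=cam("wrist");cv2.imwrite(f"pics/{tag}.png",c["px"]);c["det"]={}
o=ctrl.get_obs();print(round(o["t"],2),np.round(o["ee_pos"],1),np.round(o["orientation"],3))
Z={"torch":28,"torch_lens":28,"seat":48,"board":40,"scope":6}
for l in labs:
    r=ctrl.pinpoint(l,"wrist");c["det"][l]=r
    print(l,[(np.round(x["xy"],1).tolist(),round(x["score"],2),atz(c,x["xy"],Z.get(l,0))[:2].round(1).tolist()) for x in r[:3]])
    m=ctrl.masks_of(l,"wrist") if len(sys.argv)>3 else []
    c["det"][l+"_m"]=m
    for x in m[:3]:print("   mask",round(x["score"],2),np.array(x["bbox"]),int(x["region"].sum()))
pickle.dump(c,open(tag+".pkl","wb"))
E
python3 look.py st1 station,seat,board,jaw m
```

```text
3.65 [530.3 296.4 272.1] [-0.  -3.1 -0. ]
station [([285.0, 166.7], 0.58, [522.3, 299.2])]
   mask 0.96 [246.   73.5 330.3 252.8] 12383
   mask 0.61 [ 42.2 146.9 126.4 279.8] 5999
seat [([284.2, 123.6], 0.88, [463.1, 298.0])]
board [([281.2, 219.3], 0.76, [583.5, 294.0]), ([41.7, 264.0], 0.61, [664.6, -109.8])]
   mask 0.63 [271.8 209.4 295.7 234.4] 412
   mask 0.16 [ 43.  147.5 128.  281.9] 5986Traceback (most recent call last):
  File "look.py", line 9, in <module>
    r=ctrl.pinpoint(l,"wrist");c["det"][l]=r
ValueError: it knows: board, bottle, case, dock, lid, rack, rest, scope, seat, station, torch, torch_lens
```

```bash
sed -i 's/"board":40/"board":40/' look.py; python3 - <<'E'
from h import *
plan([520,235,190],down(0),3,1)
E
```

```text
[520. 235. 190.]
[[1,[0.061,-0.418,0.547],[-0.0,-0.0,0.0]],[1,[0.06,-0.419,0.548],[-0.0,-0.0,0.0]],[1,[0.061,-0.418,0.547],[-0.0,-0.0,0.0]]]
```

Emit:
{"fn": "apply_moves", "kwargs": {"targets": [[1, [0.07, -0.4, 0.55], [0, 0, 0]], [1, [0.07, -0.4, 0.55], [0, 0, 0]], [1, [0.07, -0.4, 0.55], [0, 0, 0]], [1, [0, 0, 0], [0, 0, 0]]]}}

```text
t: 4.45
ee_pos: [517.4, 236.1, 188.0]
orientation: [-0.002, -3.137, 0.003]
ft_force: [1.1, -1.0, 0.3]
width: 87.9
grasp_force: 0.0
```

```bash
python3 look.py st2 station,seat,board m; python3 - <<'E'
import cv2,numpy as np
a=cv2.imread("pics/st1.png")[60:270,215:365];b=cv2.imread("pics/st2.png")
cv2.imwrite("pics/st12.png",np.hstack([cv2.resize(a,(400,560)),cv2.resize(b[:,140:440],(400,560))]))
E
```

```text
4.5 [518.8 237.2 189.5] [-0.  -3.1  0. ]
station [([337.0, 192.7], 0.81, [522.7, 296.6])]
   mask 0.56 [290.1  81.8 388.9 289.7] 16932
seat [([346.8, 145.1], 0.9, [465.4, 296.3])]
   mask 0.68 [295.2  79.1 394.  290.9] 16836
board [([340.4, 258.4], 0.76, [584.3, 297.1])]
   mask 0.81 [328.2 245.7 355.3 271.5] 570
   mask 0.38 [ 21.   80.  103.2 122.9] 2586
```

View pics/st12.png

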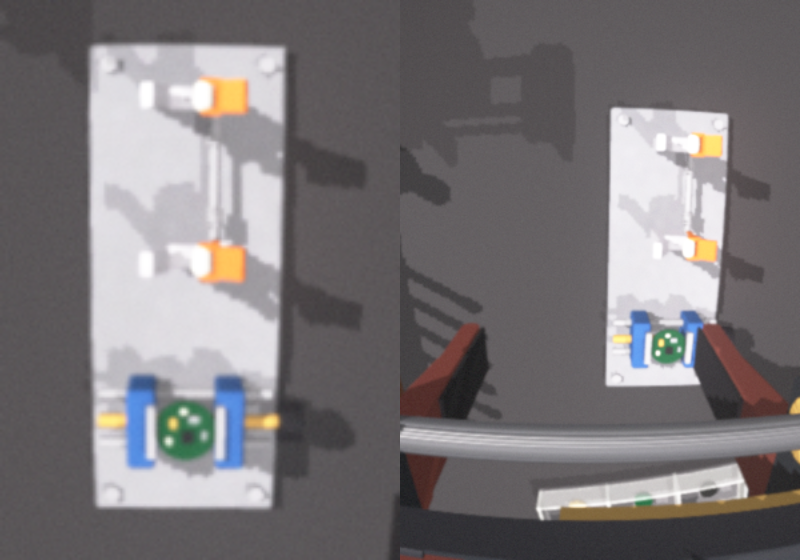

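The right panel shows the station plainly from the second spot: the clip, with its two orange jaws on the +y side, at the near end, and the green board between the blue blocks. Now I fit its pose.

```bash
cat > fit.py <<'E'
from h import *
import pickle
from scipy.optimize import least_squares
np.set_printoptions(precision=2,suppress=True)
for t in("st1","st2"):
    c=pickle.load(open(t+".pkl","rb")) if t=="st2" else None
    if c is None:
        c2=pickle.load(open("st2.pkl","rb"));im=cv2.imread("pics/st1.png")
        he=np.linalg.inv(c2["V"])  # camera pose of st2 -> hand_eye via recorded tool poses
        import json
        c=dict(n="wrist",px=im,K=c2["K"])
        HE=np.array(ctrl.get_image("wrist")["hand_eye"]);T=np.eye(4);T[:3,:3]=down(0);T[:3,3]=[530.3,296.4,272.1];c["V"]=np.linalg.inv(T@HE)
    im=c["px"].astype(int);hsv=cv2.cvtColor(c["px"].astype(np.uint8),cv2.COLOR_BGR2HSV)
    u,v=proj(c,[522,297,8])
    # plate edges: sample world profile at z=8 and find brightness step, subpixel
    g=cv2.GaussianBlur(cv2.cvtColor(c["px"].astype(np.uint8),cv2.COLOR_BGR2GRAY),(0,0),.7).astype(float)
    def samp(p):
        q=proj(c,p).astype(np.float32);return cv2.getRectSubPix(g.astype(np.float32),(1,1),(float(q[0]),float(q[1])))[0,0]
    def edge(p,d):
        s=np.arange(-14,14,.5);w=np.array([samp([p[0]+d[0]*k,p[1]+d[1]*k,8]) for k in s]);gr=np.abs(np.gradient(w))
        i=gr.argmax();sl=slice(max(0,i-4),i+5);return s[sl]@gr[sl]/gr[sl].sum(),gr[i]
    L=[]
    for sgn in(-1,1):
        pts=[]
        for x in np.arange(415,635,6):
            p=np.array([x,297+47.5*sgn]);k,gm=edge(p,(0,1))
            if gm>8:pts.append([x,p[1]+k])
        pts=np.array(pts);pf=np.polyfit(pts[:,0],pts[:,1],1)
        for _ in range(4):
            r=np.abs(np.polyval(pf,pts[:,0])-pts[:,1]);kk=r<max(1,2*np.median(r));pf=np.polyfit(pts[kk,0],pts[kk,1],1)
        L.append((pf,kk.sum()));
    E=[]
    for sgn in(-1,1):
        pts=[]
        for y in np.arange(262,332,5):
            p=np.array([522+120*sgn,y]);k,gm=edge(p,(1,0))
            if gm>8:pts.append(p[0]+k)
        E.append((np.median(pts) if pts else None,len(pts)))
    print(t,"y-edges slope",[ (l[0][0],np.polyval(l[0],522),l[1]) for l in L],"x-edges",E)
    for nm,lo,hi,z in(("orange",(5,150,150),(17,255,255),62),("green",(40,80,30),(90,255,255),40)):
        m=cv2.inRange(hsv,lo,hi);n,_,st,ce=cv2.connectedComponentsWithStats(m)
        for i in range(1,n):
            if st[i,4]>40:
                w=atz(c,ce[i],z)
                if abs(w[1]-297)<60 and 390<w[0]<650:print(nm,st[i,4],ce[i],w)
E
python3 fit.py
```

```text
st1 y-edges slope [(np.float64(-0.007493706028770196), np.float64(251.69092265052228), np.int64(37)), (np.float64(-0.00787894543408947), np.float64(345.86046147615565), np.int64(34))] x-edges [(np.float64(400.4038760284886), 14), (np.float64(637.9239310335381), 14)]
green 260 [284.51 221.33] [584.66 299.15  40.  ]
st2 y-edges slope [(np.float64(-0.010580306181813985), np.float64(250.4159383915864), np.int64(37)), (np.float64(-0.008267623987203787), np.float64(344.89980719674605), np.int64(28))] x-edges [(np.float64(401.62508970501233), 14), (np.float64(640.2280887501021), 14)]
green 332 [341.08 259.65] [585.77 297.93  40.  ]
```

Emit:
{"fn": "apply_moves", "kwargs": {"targets": [[1, [0, -0.6, -0.1], [0, 0, 0]], [1, [0, -0.96, -0.1], [0, 0, 0]], [1, [0, -0.96, 0], [0, 0, 0]], [1, [0, -0.96, 0], [0, 0, 0]], [1, [0, -0.96, 0], [0, 0, 0]], [1, [0, -0.96, 0], [0, 0, 0]], [1, [0, -0.96, 0], [0, 0, 0]], [1, [0, -0.96, 0], [0, 0, 0]]]}}

```text
t: 5.85
ee_pos: [519.3, -130.5, 200.2]
orientation: [0.001, 3.141, -0.0]
ft_force: [0.7, -0.3, 0.3]
width: 88.5
grasp_force: 0.0
```

Emit:
{"fn": "apply_moves", "kwargs": {"targets": [[1, [0, -0.96, 0], [0, 0, 0]], [1, [0, -0.96, 0], [0, 0, 0]], [1, [0, -0.7, 0], [0, 0, 0]], [1, [0, -0.4, 0], [0, 0, 0]], [1, [0, 0, 0], [0, 0, 0]], [1, [0, 0, 0], [0, 0, 0]]]}}

```text
t: 6.6
ee_pos: [518.9, -278.8, 199.6]
orientation: [-0.0, -3.141, -0.001]
ft_force: [-0.7, 0.4, -0.4]
width: 87.9
grasp_force: 0.0
```

```bash
python3 look.py to1 torch,torch_lens,rest,scope,dock m
```

```text
6.65 [ 519.  -278.7  199.7] [ 0.  -3.1 -0. ]
torch [([137.7, 128.6], 0.79, [448.2, -435.3]), ([149.7, 243.0], 0.78, [580.5, -434.2]), ([229.7, 200.1], 0.69, [529.1, -334.9])]
   mask 0.95 [221.7 132.7 235.4 262.5] 1614
   mask 0.86 [125.3 219.4 182.  264.3] 522
   mask 0.69 [109.5  92.4 163.7 163. ] 739
torch_lens [([179.1, 223.8], 0.9, [556.3, -394.3]), ([225.7, 260.9], 0.72, [600.7, -343.3]), ([110.8, 95.5], 0.59, [408.3, -468.1])]
   mask 0.98 [124.4 220.5 182.  263.2] 529
   mask 0.87 [107.7  94.4 165.7 162.6] 691
   mask 0.87 [184.7   1.7 291.1  71.3] 1470
rest [([229.0, 194.8], 0.56, [530.2, -340.2])]
   mask 0.78 [212.6 137.2 254.6 249.2] 2355
scope [([366.1, 138.9], 0.87, [464.4, -185.8])]
dock [([363.2, 137.1], 0.78, [462.9, -187.8])]
   mask 0.63 [335.2 105.3 395.5 170.5] 2166
```

Emit:
{"fn": "apply_moves", "kwargs": {"targets": [[1, [-0.12, -0.4, 0.35], [0, 0, 0]], [1, [-0.12, -0.4, 0.35], [0, 0, 0]], [1, [0, -0.4, 0.35], [0, 0, 0]], [1, [0, 0, 0], [0, 0, 0]], [1, [0, 0, 0], [0, 0, 0]]]}}

```text
t: 7.78
ee_pos: [530.7, -339.8, 147.3]
orientation: [-0.002, -3.141, -0.001]
ft_force: [0.6, 0.1, -0.4]
width: 87.9
grasp_force: 0.0
```

```bash
python3 look.py to2 torch,torch_lens,rest,scope,dock m; cat > tfit.py <<'E'
from h import *
import pickle
np.set_printoptions(precision=2,suppress=True)
def torch(c,z,x0,y0,rad=70):
    """yellow pixels near (x0,y0) at height z -> axis line, ends; black band edges along axis"""
    hsv=cv2.cvtColor(c["px"].astype(np.uint8),cv2.COLOR_BGR2HSV)
    m=cv2.inRange(hsv,(18,120,100),(35,255,255));v,u=np.nonzero(m)
    w=np.array([atz(c,(a,b),z)[:2] for a,b in zip(u,v)]);k=np.hypot(w[:,0]-x0,w[:,1]-y0)<rad;w=w[k]
    k=np.abs(w[:,1]-y0)<14;w=w[k]
    pf=np.polyfit(w[:,0],w[:,1],1)
    g=np.sort(w[:,0]);d=np.diff(g);i=d.argmax()
    print("yellow n",len(w),"x range",g[0],g[-1],"band",g[i],g[i+1],"mid",(g[i]+g[i+1])/2,"slope",pf[0],"y at mid",np.polyval(pf,(g[i]+g[i+1])/2))
if __name__=="__main__":
    A=pickle.load(open("to1.pkl","rb"));B=pickle.load(open("to2.pkl","rb"))
    for c in(A,B):torch(c,28,535,-338)
    near=lambda c,l,x,y:min(c["det"][l],key=lambda r:np.hypot(*(atz(c,r["xy"],20)[:2]-[x,y])))["xy"]
    for l,x,y in(("torch",532,-338),("torch_lens",600,-340),("scope",462,-186),("dock",462,-186),("rest",532,-338)):
        try:print(l,*tri([(A,near(A,l,x,y)),(B,near(B,l,x,y))]))
        except Exception as e:print(l,e)
E
python3 tfit.py
```

```text
7.83 [ 530.9 -339.7  147.7] [ 0.   3.1 -0. ]
torch [([180.8, 251.7], 0.85, [578.7, -438.7]), ([169.0, 112.4], 0.69, [446.3, -439.8]), ([283.9, 202.0], 0.58, [528.9, -338.3])]
   mask 0.91 [231.4   0.  314.4  46.3] 1189
   mask 0.88 [136.1  71.  205.2 158.2] 1091
   mask 0.73 [277.5 122.9 295.5 275.3] 2178
torch_lens [([217.5, 229.9], 0.94, [555.6, -400.0]), ([235.0, 44.5], 0.86, [389.3, -379.9]), ([138.0, 73.0], 0.6, [407.3, -469.9])]
   mask 0.95 [232.6   1.3 314.4  49. ] 1191
   mask 0.79 [134.9  73.2 207.9 158.5] 1137
   mask 0.78 [276.4 123.1 294.8 272.6] 2187
rest [([285.1, 195.6], 0.61, [530.0, -337.0])]
   mask 0.87 [259.7 130.1 313.8 258.8] 3242
scope [([435.0, 134.6], 0.71, [464.9, -187.9]), ([279.6, 272.8], 0.71, [611.3, -342.7])]
   mask 0.73 [427.2 114.7 527.1 172.7] 3839
dock [([434.3, 132.1], 0.75, [462.6, -185.9]), ([281.9, 196.5], 0.58, [530.9, -340.1])]
   mask 0.87 [401.9  97.7 462.2 169.3] 2599
   mask 0.23 [260.6 127.4 310.6 257.9] 3224
yellow n 915 x range 469.3002536793496 583.3961744540301 band 515.8682930627218 548.0398177470463 mid 531.954055404884 slope -0.04581217393130296 y at mid -337.84161837077653
yellow n 1340 x range 469.3999381826476 583.8737039081823 band 515.2193034627688 547.7810994603987 mid 531.5002014615837 slope -0.04334480666237042 y at mid -338.0239832798099
torch [ 534.33 -338.23    8.15] [0. 0.]
torch_lens [ 591.01 -339.48   46.85] [0.6 0.6]
scope [ 465.12 -183.57   -2.65] [0.1 0.1]
dock [ 462.42 -189.71    7.73] [0. 0.]
rest [ 525.76 -337.16   17.54] [0.1 0.1]
```

```bash
python3 - <<'E'
from h import *
q,Rq=plan([531.8,-338,60],down(-0.0445),3,1)
plan([531.8,-338,11],down(-0.0445),2,1,q,Rq)
E
```

```text
[ 531.8 -338.    60. ]
[[1,[-0.006,0.013,0.582],[-0.0,0.0,0.009]],[1,[-0.005,0.012,0.582],[-0.0,0.0,0.009]],[1,[-0.005,0.013,0.582],[-0.0,0.0,0.009]]]
[ 531.8 -338.    11. ]
[[1,[-0.0,0.0,0.49],[-0.0,0.0,0.001]],[1,[-0.0,0.0,0.49],[-0.0,0.0,0.001]]]
```

Emit:
{"fn": "apply_moves", "kwargs": {"targets": [[1, [-0.006, 0.013, 0.58], [0, 0, 0.01]], [1, [-0.005, 0.012, 0.58], [0, 0, 0.01]], [1, [-0.005, 0.012, 0.58], [0, 0, 0.01]], [1, [0, 0, 0.5], [0, 0, 0]], [1, [0, 0, 0.35], [0, 0, 0]], [1, [0, 0, 0.13], [0, 0, 0]], [1, [0, 0, 0], [0, 0, 0]]]}}

```text
t: 9.2
ee_pos: [531.8, -338.2, 11.2]
orientation: [-0.075, -3.141, -0.0]
ft_force: [0.0, -0.2, 0.6]
width: 87.6
grasp_force: 0.0
```

Emit:
{"fn": "apply_moves", "kwargs": {"targets": [[-1, [0, 0, 0], [0, 0, 0]], [-1, [0, 0, 0], [0, 0, 0]], [-1, [0, 0, 0], [0, 0, 0]], [-1, [0, 0, 0], [0, 0, 0]], [-1, [0, 0, 0], [0, 0, 0]]]}}

```text
t: 9.82
ee_pos: [531.8, -338.2, 11.2]
orientation: [0.075, 3.141, -0.0]
ft_force: [0.3, -1.4, 0.6]
width: 41.2
grasp_force: 0.0
```

Emit:
{"fn": "apply_moves", "kwargs": {"targets": [[-1, [0, 0, 0], [0, 0, 0]], [-1, [0, 0, 0], [0, 0, 0]], [-1, [0, 0, 0], [0, 0, 0]], [-1, [0, 0, 0], [0, 0, 0]]]}}

```text
t: 10.32
ee_pos: [531.7, -338.1, 11.1]
orientation: [-0.075, -3.141, -0.0]
ft_force: [-0.5, 0.3, -1.0]
width: 13.4
grasp_force: 30.0
```

```bash
python3 - <<'E'
from h import *
q,Rq=plan([531.7,-338,190],down(-0.0477),4,-1)
q,Rq=plan([465.8,298.2,190],down(-0.009),14,-1,q,Rq)
E
```

```text
[ 531.7 -338.   190. ]
[[-1,[0.0,0.001,-0.894],[0.0,-0.0,-0.0]],[-1,[0.0,0.0,-0.895],[0.0,-0.0,-0.0]],[-1,[0.0,0.001,-0.894],[0.0,-0.0,-0.0]],[-1,[0.0,0.001,-0.894],[0.0,-0.0,-0.0]]]
[465.8 298.2 190. ]
[[-1,[0.137,0.903,0.0],[0.0,-0.0,-0.002]],[-1,[0.135,0.904,0.0],[0.0,-0.0,-0.002]],[-1,[0.132,0.904,0.0],[0.0,-0.0,-0.002]],[-1,[0.129,0.905,0.0],[0.0,-0.0,-0.002]],[-1,[0.126,0.905,0.0],[0.0,-0.0,-0.002]],[-1,[0.123,0.905,0.0],[0.0,-0.0,-0.002]],[-1,[0.121,0.906,0.0],[0.0,-0.0,-0.002]],[-1,[0.117,0.906,0.0],[0.0,-0.0,-0.002]]]
[[-1,[0.115,0.906,0.0],[0.0,-0.0,-0.002]],[-1,[0.112,0.907,0.0],[0.0,-0.0,-0.002]],[-1,[0.109,0.907,0.0],[0.0,-0.0,-0.002]],[-1,[0.106,0.908,0.0],[0.0,-0.0,-0.002]],[-1,[0.103,0.908,0.0],[0.0,-0.0,-0.002]],[-1,[0.101,0.908,0.0],[0.0,-0.0,-0.002]]]
```

Emit:
{"fn": "apply_moves", "kwargs": {"targets": [[-1, [0, 0, -0.3], [0, 0, 0]], [-1, [0, 0, -0.7], [0, 0, 0]], [-1, [0, 0, -0.9], [0, 0, 0]], [-1, [0, 0, -0.9], [0, 0, 0]], [-1, [0.07, 0.45, -0.6], [0, 0, -0.002]], [-1, [0.13, 0.9, -0.18], [0, 0, -0.002]], [-1, [0.13, 0.9, 0], [0, 0, -0.002]], [-1, [0.13, 0.9, 0], [0, 0, -0.002]]]}}

```text
t: 11.32
ee_pos: [515.3, -178.6, 191.5]
orientation: [0.056, 3.139, -0.001]
ft_force: [-0.2, 0.2, -1.1]
width: 13.5
grasp_force: 30.0
```

Emit:
{"fn": "apply_moves", "kwargs": {"targets": [[-1, [0.13, 0.9, 0], [0, 0, -0.002]], [-1, [0.13, 0.9, 0], [0, 0, -0.002]], [-1, [0.13, 0.9, 0], [0, 0, -0.002]], [-1, [0.12, 0.9, 0], [0, 0, -0.002]], [-1, [0.12, 0.9, 0], [0, 0, -0.002]], [-1, [0.12, 0.9, 0], [0, 0, -0.002]], [-1, [0.11, 0.9, 0], [0, 0, -0.002]], [-1, [0.11, 0.9, 0], [0, 0, -0.002]]]}}

```text
t: 12.32
ee_pos: [475.5, 182.7, 191.3]
orientation: [0.016, 3.14, 0.001]
ft_force: [0.0, -0.5, 0.5]
width: 13.2
grasp_force: 30.0
```

Emit:
{"fn": "apply_moves", "kwargs": {"targets": [[-1, [0.11, 0.9, 0], [0, 0, -0.002]], [-1, [0.1, 0.85, 0], [0, 0, -0.002]], [-1, [0.05, 0.5, 0.3], [0, 0, 0]], [-1, [0, 0, 0.4], [0, 0, 0]], [-1, [0, 0, 0], [0, 0, 0]]]}}

```text
t: 12.95
ee_pos: [462.5, 293.6, 154.8]
orientation: [-0.005, -3.14, 0.002]
ft_force: [0.2, 0.3, -0.8]
width: 13.0
grasp_force: 30.0
```

```bash
python3 - <<'E'
from h import *
plan([465.8,298.2,100],down(-0.009),2,-1)
E
```

```text
[465.8 298.2 100. ]
[[-1,[-0.034,0.046,0.548],[-0.0,-0.001,0.002]],[-1,[-0.033,0.047,0.547],[-0.0,-0.001,0.002]]]
```

Emit:
{"fn": "apply_moves", "kwargs": {"targets": [[-1, [-0.034, 0.046, 0.55], [0, 0, 0.002]], [-1, [-0.033, 0.047, 0.55], [0, 0, 0.002]], [-1, [0, 0, 0], [0, 0, 0]], [-1, [0, 0, 0], [0, 0, 0]]]}}

```text
t: 13.45
ee_pos: [467.6, 298.6, 101.6]
orientation: [0.016, 3.14, 0.001]
ft_force: [0.5, 0.5, -0.8]
width: 12.8
grasp_force: 30.0
```

```bash
python3 look.py se1 torch,seat,board,station; python3 - <<'E'
import cv2
from h import *
from tfit import *
c=pickle.load(open("se1.pkl","rb"))
o=ctrl.get_obs();p=np.array(o["ee_pos"]);print(p,o["orientation"])
torch(c,p[2]+19,p[0],p[1])
im=cv2.imread("pics/se1.png");cv2.imwrite("pics/se1c.png",cv2.resize(im[40:340,140:440],(600,600),interpolation=cv2.INTER_CUBIC))
E
```

```text
13.5 [467.8 298.7 101.8] [0.  3.1 0. ]
torch [([285.1, 274.8], 0.78, [514.8, 300.5])]
seat []
board [([280.5, 351.2], 0.44, [586.8, 295.9])]
station []
[467.35 298.69 101.18] [0.02 3.14 0.  ]
yellow n 3460 x range 405.68026919750184 521.2377196337638 band 451.1810704523855 482.4062924100162 mid 466.79368143120087 slope -0.020781816680485315 y at mid 299.22133948506547
```

View pics/se1c.png

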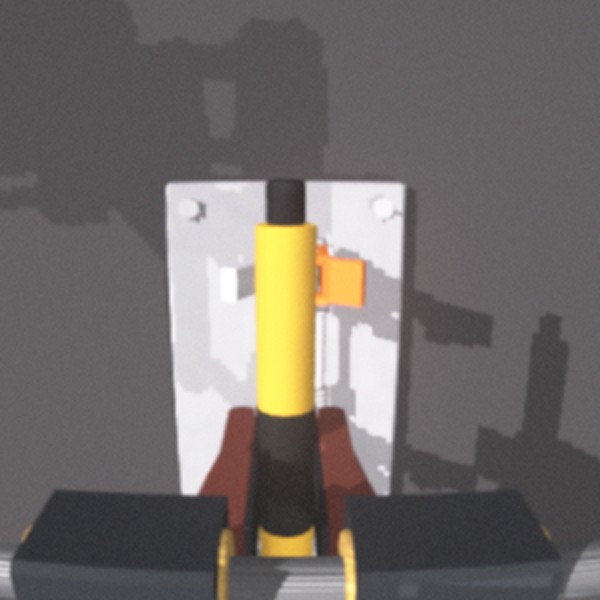

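```bash
cat > rel.py <<'E'
from h import *
import pickle,sys
np.set_printoptions(precision=4,suppress=True)
def edges(c,p,dirn,z,span,thr=6,step=.25):
    g=cv2.cvtColor(c["px"].astype(np.uint8),cv2.COLOR_BGR2GRAY).astype(np.float32) if z<50 else c["px"][:,:,2].astype(np.float32)
    s=np.arange(-span,span,step);q=np.array([proj(c,[p[0]+dirn[0]*k,p[1]+dirn[1]*k,z]) for k in s]).astype(np.float32)
    w=cv2.GaussianBlur(cv2.remap(g,q[:,0].reshape(1,-1),q[:,1].reshape(1,-1),cv2.INTER_LINEAR),(0,0),2)[0]
    gr=np.abs(np.gradient(w));i=gr.argmax();sl=slice(max(0,i-5),i+6);return s[sl]@gr[sl]/gr[sl].sum(),gr[i]
def line(c,xs,y0,z,span,sl=-0.01):
    P=[]
    for x in xs:
        y=y0+sl*(x-xs[0]);k,g=edges(c,(x,y),(0,1),z,span)
        P.append((x,y+k))
    P=np.array(P);pf=np.polyfit(P[:,0],P[:,1],1)
    for _ in range(5):
        r=np.abs(np.polyval(pf,P[:,0])-P[:,1]);k=r<=max(.4,1.5*np.median(r));pf=np.polyfit(P[k,0],P[k,1],1)
    return pf,int(k.sum()),np.median(r)
if __name__=="__main__":
    c=pickle.load(open(sys.argv[1]+".pkl","rb"));X,zt,x1=float(sys.argv[2]),float(sys.argv[3]),float(sys.argv[4])
    xs=np.arange(408,x1,3)
    L=[line(c,xs,y,8,10) for y in(251.5,345.5)]
    print("plate",L,"mid y at",X,(np.polyval(L[0][0],X)+np.polyval(L[1][0],X))/2)
    xs=np.arange(408,448,2)
    L=[line(c,xs,y,zt,4.5) for y in(299-7,299+7)]
    print("torch",L,"mid y at",X,(np.polyval(L[0][0],X)+np.polyval(L[1][0],X))/2)
    ks=[edges(c,(x0,y),(1,0),8,10)[0]+x0 for x0 in(401,) for y in np.arange(260,285,3)];print("plate -x edge",np.median(ks))
E
python3 rel.py se1 467.5 120.5 475
```

```text
plate [(array([ -0.0089, 255.8508]), 23, np.float64(0.040311822916294204)), (array([ -0.0065, 348.6742]), 23, np.float64(0.10099504171762419))] mid y at 467.5 298.6659248326435
torch [(array([ -0.0091, 296.3278]), 16, np.float64(0.12277118628693984)), (array([ -0.0029, 307.2637]), 15, np.float64(0.062146354766497325))] mid y at 467.5 298.99226116583793
plate -x edge 400.75021207270646
```

Emit:
{"fn": "apply_moves", "kwargs": {"targets": [[-1, [0.024, -0.006, 0.2], [0, 0, 0]], [-1, [0, 0, 0.4], [0, 0, 0]], [-1, [0, 0, 0.3], [0, 0, 0]], [-1, [0, 0, 0], [0, 0, 0]], [-1, [0, 0, 0], [0, 0, 0]]]}}

```text
t: 14.32
ee_pos: [465.8, 298.3, 55.3]
orientation: [0.016, 3.141, 0.0]
ft_force: [1.3, -0.0, -0.4]
width: 13.1
grasp_force: 30.0
```

```bash
python3 look.py se2 torch; python3 rel.py se2 466 75 445; python3 - <<'E'
import cv2
from h import *
o=ctrl.get_obs();print(np.round(o["ee_pos"],2))
c=cam("scene");a=c["px"][120:220,350:490].astype(np.uint8);w=cv2.imread("pics/se2.png")[20:320,180:400]
cv2.imwrite("pics/se2c.png",np.hstack([cv2.resize(a,(420,300),interpolation=cv2.INTER_CUBIC),cv2.resize(w,(220,300))]))
E
```

```text
14.38 [466.  298.4  55.5] [0.  3.1 0. ]
torch [([286.4, 272.3], 0.76, [486.4, 300.9])]
plate [(array([ -0.0096, 256.1801]), 13, np.float64(0.03977569684204241)), (array([ -0.0076, 349.1372]), 13, np.float64(0.04698837263651967))] mid y at 466.0 298.6430811625629
torch [(array([ -0.1427, 350.8557]), 13, np.float64(0.5261165549875955)), (array([ -0.0082, 309.4165]), 18, np.float64(0.11735912416199312))] mid y at 466.0 294.9674074799825
plate -x edge 400.69114064258963
[466.08 298.46  55.7 ]
```

View pics/se2c.png

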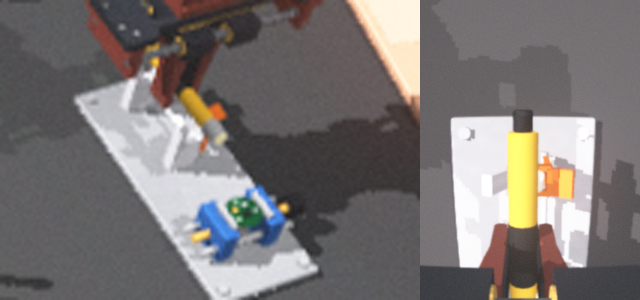

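Emit:
{"fn": "apply_moves", "kwargs": {"targets": [[-1, [0, 0, 0.08], [0, 0, 0]], [-1, [0, 0, 0.06], [0, 0, 0]], [-1, [0, 0, 0.05], [0, 0, 0]], [-1, [0, 0, 0.05], [0, 0, 0]]]}}

```text
t: 14.98
ee_pos: [465.7, 297.1, 43.1]
orientation: [-0.015, -3.141, 0.002]
ft_force: [2.3, -8.0, 0.6]
width: 12.8
grasp_force: 30.0
```

Emit:
{"fn": "apply_moves", "kwargs": {"targets": [[-1, [0, 0, 0.05], [0, 0, 0]], [-1, [0, 0, 0.05], [0, 0, 0]], [-1, [0, 0, 0.05], [0, 0, 0]]]}}

```text
t: 15.35
ee_pos: [465.7, 297.5, 35.2]
orientation: [-0.015, -3.141, 0.001]
ft_force: [2.4, -5.1, -3.0]
width: 13.4
grasp_force: 30.0
```

Emit:
{"fn": "apply_moves", "kwargs": {"targets": [[-1, [0, 0, 0.04], [0, 0, 0]], [-1, [0, 0, 0.04], [0, 0, 0]], [-1, [0, 0, 0], [0, 0, 0]]]}}

```text
t: 15.72
ee_pos: [465.5, 298.4, 31.5]
orientation: [-0.016, -3.141, -0.0]
ft_force: [-0.7, 0.3, -0.6]
width: 13.4
grasp_force: 30.0
```

Emit:
{"fn": "apply_moves", "kwargs": {"targets": [[-1, [0, 0, 0.02], [0, 0, 0]], [-1, [0, 0, 0.02], [0, 0, 0]], [-1, [0, 0, 0], [0, 0, 0]]]}}

```text
t: 16.1
ee_pos: [465.8, 298.6, 30.9]
orientation: [0.016, 3.141, 0.001]
ft_force: [-3.4, -1.1, 13.1]
width: 13.1
grasp_force: 30.0
```

Emit:
{"fn": "apply_moves", "kwargs": {"targets": [[-1, [0, 0, -0.02], [0, 0, 0]], [0, [0, 0, 0], [0, 0, 0]], [0, [0, 0, 0], [0, 0, 0]], [0, [0, 0, 0], [0, 0, 0]], [0, [0, 0, 0], [0, 0, 0]], [0, [0, 0, -0.2], [0, 0, 0]], [0, [0, 0, -0.5], [0, 0, 0]], [0, [0, 0, -0.7], [0, 0, 0]]]}}

```text
t: 17.1
ee_pos: [465.2, 297.9, 101.3]
orientation: [-0.016, -3.14, 0.001]
ft_force: [-0.8, 0.2, -0.2]
width: 43.7
grasp_force: 0.0
```

Emit:
{"fn": "apply_moves", "kwargs": {"targets": [[1, [0, 0, -0.8], [0, 0, 0]], [1, [0, -0.1, -0.8], [0, 0, 0]], [1, [0, -0.2, -0.3], [0, 0, 0]], [1, [0, 0, 0], [0, 0, 0]]]}}

```text
t: 17.6
ee_pos: [465.8, 282.7, 196.4]
orientation: [0.017, 3.14, 0.001]
ft_force: [0.5, -0.4, 0.1]
width: 80.3
grasp_force: 0.0
```

```bash
python3 look.py se3 torch,torch_lens,seat,board; python3 - <<'E'
import cv2
from h import *
from tfit import *
c=pickle.load(open("se3.pkl","rb"));torch(c,48,465.5,298.3)
hsv=cv2.cvtColor(c["px"],cv2.COLOR_BGR2HSV);m=cv2.inRange(hsv,(5,150,150),(17,255,255));n,_,st,ce=cv2.connectedComponentsWithStats(m)
for i in range(1,n):
    if st[i,4]>30:print("orange",st[i],atz(c,ce[i],60))
s=cam("scene")["px"]
w=cv2.imread("pics/se3.png")[60:300,200:400]
cv2.imwrite("pics/se3c.png",np.hstack([cv2.resize(w,(400,480),interpolation=cv2.INTER_CUBIC),cv2.resize(s[120:216,360:440],(400,480),interpolation=cv2.INTER_CUBIC)]))
E
```

```text
17.65 [465.2 282.6 195.3] [-0.  -3.1  0. ]
torch [([301.7, 193.6], 0.92, [468.7, 303.1])]
torch_lens [([297.9, 258.5], 0.91, [543.1, 299.4])]
seat [([298.2, 194.0], 0.67, [464.2, 298.4])]
board [([291.2, 297.0], 0.69, [586.2, 291.6])]
yellow n 914 x range 403.68429349962065 517.2078972195393 band 449.2419961380778 481.55985293059115 mid 465.4009245343345 slope -0.011092058609732312 y at mid 298.1858506339187
orange [ 18 139  14  11  66] [393.28 -13.71  60.  ]
orange [304 152  23  19 121] [429.76 314.37  60.  ]
orange [303 222  22  21 116] [499.1  313.49  60.  ]
```

View pics/se3c.png

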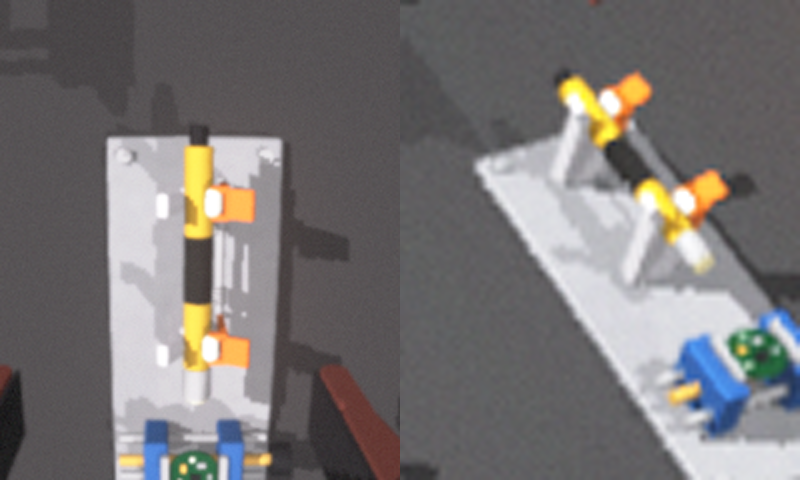

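The torch lies seated. In the left panel, both white rollers sit over it at (212,202) and (210,350), and the band is midway between the forks. The lens points at the board and the jaws are closed. Next is the scope.

Emit:
{"fn": "apply_moves", "kwargs": {"targets": [[1, [-0.05, -0.5, -0.2], [0, 0, 0.001]], [1, [-0.1, -0.9, -0.2], [0, 0, 0.001]], [1, [-0.1, -0.9, -0.2], [0, 0, 0.001]], [1, [-0.1, -0.9, -0.1], [0, 0, 0.001]], [1, [-0.1, -0.9, 0], [0, 0, 0.001]], [1, [-0.1, -0.9, 0], [0, 0, 0.001]], [1, [-0.1, -0.9, 0], [0, 0, 0]], [1, [-0.1, -0.9, 0], [0, 0, 0]]]}}

```text
t: 18.9
ee_pos: [497.5, -58.7, 230.0]
orientation: [-0.03, -3.14, -0.0]
ft_force: [0.2, 0.8, -0.3]
width: 87.7
grasp_force: 0.0
```

Emit:
{"fn": "apply_moves", "kwargs": {"targets": [[1, [-0.1, -0.9, 0], [0, 0, 0]], [1, [-0.1, -0.9, 0], [0, 0, 0]], [1, [-0.05, -0.7, 0], [0, 0, 0]], [1, [0, 0, 0], [0, 0, 0]], [1, [0, 0, 0], [0, 0, 0]]]}}

```text
t: 19.52
ee_pos: [507.3, -181.9, 230.0]
orientation: [-0.031, -3.14, -0.001]
ft_force: [1.3, 0.6, 0.1]
width: 87.8
grasp_force: 0.0
```

```bash
python3 look.py sc1 scope,dock m; python3 - <<'E'
import cv2
im=cv2.imread("pics/sc1.png");cv2.imwrite("pics/sc1c.png",cv2.resize(im[60:300,160:400],(600,600),interpolation=cv2.INTER_CUBIC))
E
```

```text
19.57 [ 507.4 -181.6  230.1] [-0.  -3.1 -0. ]
scope [([278.4, 143.4], 0.77, [461.8, -185.5])]
   mask 0.97 [256.1 135.6 297.2 174.3] 1373
dock [([279.0, 144.0], 0.91, [463.1, -184.9])]
   mask 0.67 [250.2 115.4 310.3 166.3] 1494
```

View pics/sc1c.png

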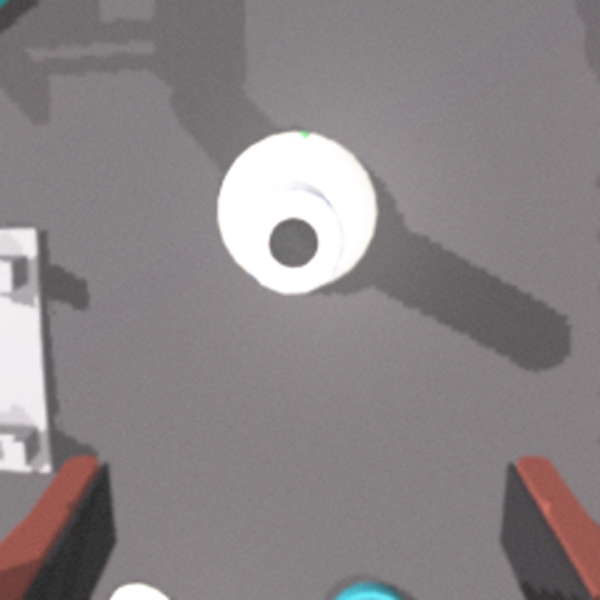

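```bash
python3 - <<'E'
from h import *
import pickle
np.set_printoptions(precision=2,suppress=True)
c=pickle.load(open("sc1.pkl","rb"));g=cv2.cvtColor(c["px"],cv2.COLOR_BGR2GRAY)
m=(g[130:185,255:300]<120).astype(np.uint8);n,_,st,ce=cv2.connectedComponentsWithStats(m)
for i in range(1,n):
    if 100<st[i,4]<800:
        u=ce[i]+[255,130];print("dark disc",st[i],u,atz(c,u,126),atz(c,u,124))
w=cv2.inRange(g[100:200,230:330],185,255);n,l,st,ce=cv2.connectedComponentsWithStats(w);k=1+st[1:,4].argmax()
cnt=max(cv2.findContours((l==k).astype(np.uint8),0,1)[0],key=len)[:,0]+[230,100]
# upper half only (dock foot edge)
for z in(0,3,10):
    P=np.array([atz(c,p,z)[:2] for p in cnt if p[1]<150]);A=np.c_[2*P,np.ones(len(P))];s=np.linalg.lstsq(A,(P**2).sum(1),rcond=None)[0]
    print("dock circle z",z,s[:2],"r",np.sqrt(s[2]+s[:2]@s[:2]),len(P))
print("cam",np.linalg.inv(c["V"])[:3,3]);A=pickle.load(open("to1.pkl","rb"))
print(ctrl.get_obs()["ee_pos"],ctrl.get_obs()["orientation"])
p=tri([(c,(277.6,157.2))]) if 0 else None
E
```

```text
dark disc [ 13  18  19  18 254] [276.89 156.64] [ 462.77 -185.35  126.  ] [ 463.01 -185.38  124.  ]
dock circle z 0 [ 463.04 -185.79] r 37.70924934554494 100
dock circle z 3 [ 462.79 -185.75] r 37.420031843177014 100
dock circle z 10 [ 462.2  -185.65] r 36.74519100431717 100
cam [ 429.91 -180.24  391.15]
[ 507.81 -181.66  230.69] [-0.03 -3.14 -0.  ]
```

```bash
python3 - <<'E'
from h import *
q,Rq=plan([462.8,-185.8,215],down(-0.012),2,1)
q,Rq=plan([462.8,-185.8,71],down(-0.012),4,1,q,Rq)
E
```

```text
[ 462.8 -185.8  215. ]
[[1,[0.449,-0.05,0.157],[0.0,-0.0,-0.002]],[1,[0.45,-0.048,0.157],[0.0,-0.0,-0.002]]]
[ 462.8 -185.8   71. ]
[[1,[-0.0,-0.0,0.72],[0.0,-0.0,0.0]],[1,[-0.0,-0.0,0.72],[0.0,-0.0,0.0]],[1,[-0.0,-0.0,0.72],[0.0,-0.0,0.0]],[1,[-0.0,-0.0,0.72],[0.0,-0.0,0.0]]]
```

Emit:
{"fn": "apply_moves", "kwargs": {"targets": [[1, [0.45, -0.05, 0.15], [0, 0, -0.002]], [1, [0.45, -0.05, 0.15], [0, 0, -0.002]], [1, [0, 0, 0.5], [0, 0, 0]], [1, [0, 0, 0.8], [0, 0, 0]], [1, [0, 0, 0.8], [0, 0, 0]], [1, [0, 0, 0.58], [0, 0, 0]], [1, [0, 0, 0.2], [0, 0, 0]], [1, [0, 0, 0], [0, 0, 0]]]}}

```text
t: 20.78
ee_pos: [462.7, -186.5, 71.7]
orientation: [-0.02, -3.141, -0.0]
ft_force: [0.5, 0.2, -0.6]
width: 87.7
grasp_force: 0.0
```

Emit:
{"fn": "apply_moves", "kwargs": {"targets": [[-1, [0, 0, 0], [0, 0, 0]], [-1, [0, 0, 0], [0, 0, 0]], [-1, [0, 0, 0], [0, 0, 0]], [-1, [0, 0, 0], [0, 0, 0]], [-1, [0, 0, 0], [0, 0, 0]], [-1, [0, 0, 0], [0, 0, 0]], [-1, [0, 0, 0], [0, 0, 0]]]}}

```text
t: 21.65
ee_pos: [462.7, -186.8, 71.7]
orientation: [-0.021, -3.142, 0.0]
ft_force: [-0.2, -0.3, 1.0]
width: 33.7
grasp_force: 30.0
```

```bash
python3 - <<'E'
from h import *
plan([585,297.4,232],down(-0.013),13,-1,[462.7,-186.8,232],down(-0.013))
E
```

```text
[585.  297.4 232. ]
[[-1,[-0.178,0.747,0.0],[0.0,0.0,0.0]],[-1,[-0.179,0.748,0.0],[0.0,0.0,0.0]],[-1,[-0.178,0.747,0.0],[0.0,0.0,0.0]],[-1,[-0.179,0.747,0.0],[0.0,0.0,0.0]],[-1,[-0.178,0.748,0.0],[0.0,0.0,0.0]],[-1,[-0.179,0.747,0.0],[0.0,0.0,0.0]],[-1,[-0.178,0.747,0.0],[0.0,0.0,0.0]],[-1,[-0.179,0.747,0.0],[0.0,0.0,0.0]]]
[[-1,[-0.178,0.748,0.0],[0.0,0.0,0.0]],[-1,[-0.179,0.747,0.0],[0.0,0.0,0.0]],[-1,[-0.178,0.747,0.0],[0.0,0.0,0.0]],[-1,[-0.178,0.748,0.0],[0.0,0.0,0.0]],[-1,[-0.179,0.747,0.0],[0.0,0.0,0.0]]]
```

Emit:
{"fn": "apply_moves", "kwargs": {"targets": [[-1, [0, 0, -0.2], [0, 0, 0]], [-1, [0, 0, -0.5], [0, 0, 0]], [-1, [0, 0, -0.7], [0, 0, 0]], [-1, [0, 0, -0.8], [0, 0, 0]], [-1, [0, 0, -0.7], [0, 0, 0]], [-1, [0, 0, -0.3], [0, 0, 0]], [-1, [0, 0, 0], [0, 0, 0]]]}}

```text
t: 22.52
ee_pos: [463.0, -186.9, 232.3]
orientation: [0.021, 3.14, -0.001]
ft_force: [0.1, 0.4, -1.4]
width: 33.7
grasp_force: 30.0
```

Emit:
{"fn": "apply_moves", "kwargs": {"targets": [[-1, [-0.1, 0.4, 0], [0, 0, 0]], [-1, [-0.17, 0.7, 0], [0, 0, 0]], [-1, [-0.19, 0.8, 0], [0, 0, 0]], [-1, [-0.19, 0.8, 0], [0, 0, 0]], [-1, [-0.19, 0.8, 0], [0, 0, 0]], [-1, [-0.19, 0.8, 0], [0, 0, 0]], [-1, [-0.19, 0.8, 0], [0, 0, 0]], [-1, [-0.19, 0.8, 0], [0, 0, 0]]]}}

```text
t: 23.52
ee_pos: [536.2, 108.5, 229.5]
orientation: [-0.021, -3.138, 0.001]
ft_force: [0.3, -0.0, -1.9]
width: 33.3
grasp_force: 30.0
```

Emit:
{"fn": "apply_moves", "kwargs": {"targets": [[-1, [-0.19, 0.8, 0], [0, 0, 0]], [-1, [-0.19, 0.8, 0], [0, 0, 0]], [-1, [-0.19, 0.8, 0], [0, 0, 0]], [-1, [-0.16, 0.7, 0], [0, 0, 0]], [-1, [-0.11, 0.45, 0], [0, 0, 0]], [-1, [-0.06, 0.26, 0], [0, 0, 0]], [-1, [0, 0, 0], [0, 0, 0]], [-1, [0, 0, 0], [0, 0, 0]]]}}

```text
t: 24.52
ee_pos: [584.4, 296.1, 231.5]
orientation: [-0.022, -3.141, 0.001]
ft_force: [-0.5, -0.1, -1.3]
width: 33.5
grasp_force: 30.0
```

```bash
python3 look.py bo1 scope,board m; python3 - <<'E'
from h import *
q,Rq=plan([585.5,297.4,160],down(-0.013),3,-1)
c=cam("scene");cv2.imwrite("pics/bo1s.png",c["px"])
for l in("scope","board"):print(l,[(np.round(x["xy"]),round(x["score"],2)) for x in ctrl.pinpoint(l,"scene")[:2]])
E
```

```text
24.57 [584.4 296.1 231.7] [-0.  -3.1  0. ]
scope []
   mask 0.77 [242.2 208.6 324.  316. ] 6696
board [([285.2, 185.6], 0.6, [583.3, 299.2])]
   mask 0.61 [269.5 174.9 298.2 204.1] 547
[585.5 297.4 160. ]
[[-1,[-0.005,0.006,0.48],[0.0,0.0,-0.0]],[-1,[-0.006,0.005,0.479],[0.0,0.0,-0.0]],[-1,[-0.005,0.006,0.48],[0.0,0.0,-0.0]]]
scope [(array([443., 158.]), 0.63)]
board [(array([433., 188.]), 0.55)]
```

Emit:
{"fn": "apply_moves", "kwargs": {"targets": [[-1, [-0.006, 0.01, 0.4], [0, 0, 0]], [-1, [-0.006, 0.01, 0.7], [0, 0, 0]], [-1, [-0.006, 0.005, 0.5], [0, 0, 0]], [-1, [0, 0, 0.2], [0, 0, 0]], [-1, [0, 0, 0], [0, 0, 0]], [-1, [0, 0, 0], [0, 0, 0]]]}}

```text
t: 25.68
ee_pos: [586.1, 298.7, 142.6]
orientation: [0.021, 3.14, 0.001]
ft_force: [0.0, 0.0, -1.4]
width: 33.5
grasp_force: 30.0
```

```bash
python3 look.py bo2 scope,board m; python3 - <<'E'
from h import *
s=cam("scene")["px"];w=cv2.imread("pics/bo2.png")[120:320,180:380]
np.save("s2.npy",s)
cv2.imwrite("pics/bo2c.png",np.hstack([cv2.resize(w,(480,480),interpolation=cv2.INTER_CUBIC),cv2.resize(s[120:216,395:459],(320,480),interpolation=cv2.INTER_CUBIC)]))
E
```

```text
25.73 [586.2 298.8 142.8] [0.  3.1 0. ]
scope [([282.9, 223.8], 0.81, [611.1, 299.1])]
   mask 0.93 [243.2 207.4 323.1 317.6] 6550
board [([281.4, 209.3], 0.95, [586.4, 298.1])]
   mask 0.8 [262.8 191.9 297.3 219.7] 574
```

View pics/bo2c.png

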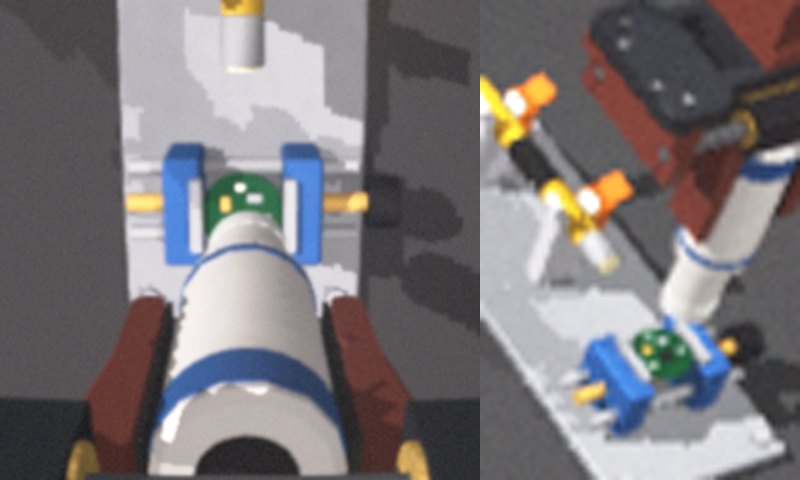

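```bash
cat > bfit.py <<'E'
from h import *
import pickle,sys
from scipy.optimize import least_squares
np.set_printoptions(precision=2,suppress=True)
c=pickle.load(open(sys.argv[1]+".pkl","rb"));zl=float(sys.argv[2])
hsv=cv2.cvtColor(c["px"],cv2.COLOR_BGR2HSV)
b=np.array(proj(c,[586,298,40])).round().astype(int)
# board: dark green->light plate step on the -x arc
g=c["px"][:,:,2].astype(np.float32)  # red channel: green board dark
P=[]
for a in np.radians(np.arange(140,221,5)):
    r=np.arange(9,21,.2);q=np.array([proj(c,[586+k*np.cos(a),298+k*np.sin(a),40]) for k in r]).astype(np.float32)
    w=cv2.GaussianBlur(cv2.remap(g,q[:,0].reshape(1,-1),q[:,1].reshape(1,-1),1),(0,0),2)[0];d=np.gradient(w);i=d[15:].argmax()+15
    k=r[i];P.append([586+k*np.cos(a),298+k*np.sin(a)])
P=np.array(P);s=least_squares(lambda v:np.hypot(*(P-v).T)-15,[586,298],loss="soft_l1",f_scale=.5);print("board",s.x,"res",np.abs(s.fun).mean())
# station plate edges here
m=max(ctrl.masks_of("scope","wrist"),key=lambda x:x["score"]) if len(sys.argv)>3 else c["det"]["scope_m"][0]
M=m["region"];v,u=np.nonzero(M)
# lens rim on -x side: mask contour nearest the top
cnt=max(cv2.findContours(M.astype(np.uint8),0,1)[0],key=len)[:,0];t=cnt[:,1].min();Q=cnt[cnt[:,1]<t+5]
W=np.array([atz(c,p,zl)[:2] for p in Q]);s=least_squares(lambda v:np.hypot(*(W-v).T)-12,W.mean(0)+[10,0],loss="soft_l1",f_scale=.5);print("lens rim",s.x,"res",np.abs(s.fun).mean(),len(Q))
print("tcp",ctrl.get_obs()["ee_pos"],"y of snout sides",[ (atz(c,(u[v==r].min(),r),zl)[1]+atz(c,(u[v==r].max()+1,r),zl)[1])/2 for r in range(t+4,t+16,3)])
# axis check: tilt from blue bands
B=cv2.inRange(hsv,(100,120,50),(125,255,255))&(M.astype(np.uint8)*255)
E
python3 bfit.py bo2 77
```

```text
board [585.51 297.65] res 0.3462190994684825
lens rim [586.34 299.28] res 0.1345136291931311 23
tcp [585.77 298.53 142.34] y of snout sides [np.float64(299.8532757399742), np.float64(299.45996125534646), np.float64(299.4310018527126), np.float64(299.4018805894017)]
```

Emit:
{"fn": "apply_moves", "kwargs": {"targets": [[-1, [0.012, -0.03, 0.2], [0, 0, 0]], [-1, [0, 0, 0.2], [0, 0, 0]], [-1, [0, 0, 0.1], [0, 0, 0]], [-1, [0, 0, 0], [0, 0, 0]], [-1, [0, 0, 0], [0, 0, 0]]]}}

```text
t: 26.6
ee_pos: [585.0, 297.0, 116.7]
orientation: [0.021, 3.141, 0.0]
ft_force: [-0.2, 0.8, -0.7]
width: 33.8
grasp_force: 30.0
```

```bash
python3 look.py bo3 scope,board m; python3 bfit.py bo3 51.5; python3 - <<'E'
from h import *
c=cam("scene")["px"];t=cam("top")["px"]
a=cv2.imread("pics/bo3.png")[120:320,180:380]
cv2.imwrite("pics/bo3c.png",np.hstack([cv2.resize(a,(400,400),interpolation=cv2.INTER_CUBIC),cv2.resize(c[130:230,390:490],(400,400),interpolation=cv2.INTER_CUBIC)]))
# apparent position of lens in scene if at z=50 centre
o=ctrl.get_obs();print(o["ee_pos"],o["orientation"],o["ft_force"],o["t"])
S=cam("scene");print([proj(S,[585.3,297.2,z]).round(1) for z in(40,50,56,170)])
r=ctrl.masks_of("scope","scene");print([(x["score"],x["bbox"]) for x in r[:2]])
E
```

```text
26.65 [585.1 297.1 116.9] [0.  3.1 0. ]
scope [([281.1, 221.6], 0.98, [598.9, 295.8])]
   mask 0.64 [273.2   0.  293.7 153.2] 2971
   mask 0.63 [243.9 210.7 324.2 318.7] 6574
board [([282.7, 217.6], 0.8, [584.2, 297.4])]
   mask 0.7 [264.1 200.3 301.  226.1] 275
board [585.35 297.89] res 0.6374350354185332
lens rim [434.95 297.73] res 0.5745711105404762 22
tcp [585.03 297.03 116.96] y of snout sides [np.float64(297.5726158737348), np.float64(297.5450022667842), np.float64(297.1727766940903), np.float64(297.489966281973)]
[584.95033875 296.98337021 116.87223518] [2.07497234e-02 3.14122554e+00 2.52215674e-04] [ 0.01470151  0.18537113 -0.47749768] 26.95
[array([430.3, 190.5]), array([431.5, 188. ]), array([432.2, 186.4]), array([447. , 154.2])]
[(0.69, [426.2, 158.5, 452.2, 190.1])]
```

View pics/bo3c.png

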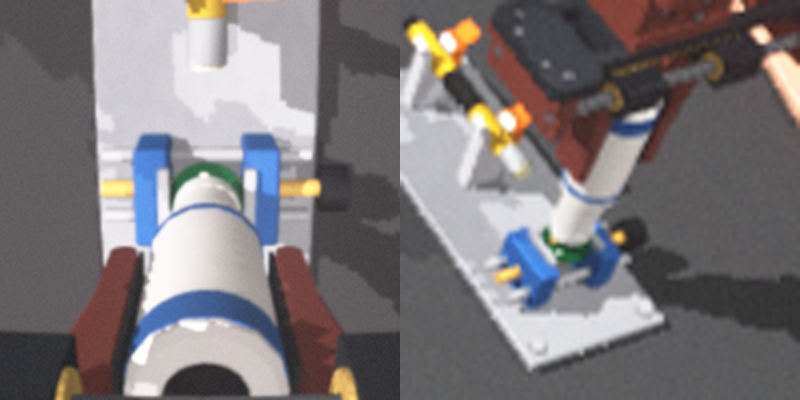

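```bash
sed -i 's/c\["det"\]\["scope_m"\]\[0\]/min(c["det"]["scope_m"],key=lambda x:-x["bbox"][3])/' bfit.py; python3 bfit.py bo3 51.2; python3 - <<'E'
# lens height check from scene: snout lower rim against prediction
from h import *
S=cam("scene");m=ctrl.masks_of("scope","scene")[0]["region"]
v,u=np.nonzero(m);print("mask bottom",v.max(),u[v==v.max()].mean())
a=np.radians(np.arange(0,360,5))
for z in(46,48,50,52,54):
    q=np.array([proj(S,[585.1+12*np.cos(t),297.1+12*np.sin(t),z]) for t in a]);print(z,"rim bottom px",q[q[:,1].argmax()].round(1))
E
```

```text
board [585.35 297.89] res 0.6374350354185332
lens rim [585.12 297.29] res 0.16685587482089295 23
tcp [584.91 296.94 116.8 ] y of snout sides [np.float64(298.09892784351973), np.float64(297.70558453714136), np.float64(297.6766395610532), np.float64(298.01589669291474)]
mask bottom 191 433.5
46 rim bottom px [432.1 192.9]
48 rim bottom px [432.3 192.4]
50 rim bottom px [432.6 191.9]
52 rim bottom px [432.8 191.4]
54 rim bottom px [433.1 190.9]
```

Emit:
{"fn": "apply_moves", "kwargs": {"targets": [[-1, [-0.004, 0.006, 0.02], [0, 0, 0]], [-1, [0, 0, 0], [0, 0, 0]], [-1, [0, 0, 0], [0, 0, 0]], [-1, [0, 0, 0], [0, 0, 0]], [-1, [0, 0, 0], [0, 0, 0]]]}}

```text
t: 27.78
ee_pos: [585.1, 297.2, 115.7]
orientation: [0.021, 3.141, 0.0]
ft_force: [-0.2, -0.8, -1.5]
width: 33.6
grasp_force: 30.0
```

```bash
python3 - <<'E'
from workcell import ctrl
import numpy as np
o=ctrl.get_obs();print(o["t"],o["ee_pos"],np.abs(o["qvel"]).max(),o["ft_force"],o["grasp_force"])
print(ctrl.close_job())
E
```

```text
27.775 [585.09237831 297.22222316 115.6974224 ] 0.0015364827134641402 [-0.18111762 -0.83713989 -1.47846471] 29.991427752920572
the job is handed in; nothing more can be done
None
```

I handed the job in at 27.8 s: the torch is seated in the clip, lens to the board and jaw closed over it, and the gripper holds the microscope still and upright over the board, centred to within about 1 mm with its lens about 10 mm above it.

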